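# Crank the die fast in the bench vice

## Robot

A 6-joint arm with a two-finger parallel gripper is mounted at the origin on the work surface; the furniture and walls round the work are solid. World frame = base frame: x ahead of the robot, y to its left, z up, the work surface at z = 0. Lengths are in m, angles in rad, forces in N, time in s.
With the tool pointing down it reaches from about 0.275 to 1 m from the base axis. Payload 8.4 kg.
Tool frame: the origin (TCP) lies on the centre line of the jaws, within the pads' length; the fingertips stand 11 mm ahead of it and the grasp point (between the pads) lies 8 mm behind it (tcp_to_tips is the distance from the TCP to the fingertips, in m); z points along the fingers, y is the line along which they close (so a half turn about z gives the same grasp; the last joint's range is limited). The gripper opens to 85 mm and grips with 20 to 120 N. Pads are 22 mm wide; open, the fingers measure 114 mm over their backs; the gripper's body (76 mm by 85 mm) begins 54 mm behind the grasp point. The pads swing forward as they close: fully open they stand 13 mm farther back than shut.
Start: joints at [-1.348, 0.353, 1.633, -0, 1.155, -0.002], TCP at [0.139, -0.609, 0.242] pointing down, gripper open.
Joint ranges: [-2.63, 2.63], [-0.92, 2.1], [0.06, 2.66], [-1.3, 4.44], [0, 2.69], [-3.02, 3.02]. Speed limits (rad/s): [2.22, 2.22, 2.79, 3.14, 3.14, 3.14].

## Interface

Orientations are given as [roll, pitch, yaw] about the fixed x, y, z axes, in that order (R = Rz(yaw) Ry(pitch) Rx(roll)).
In Python, from rig import * gives the robot as it stands. The module is installed in compiled form; this text tells all that it offers.
- The arm moves only by the tool drive_tool, never from a script. Its arguments are lists of equal length, an entry for each row: "slide": the shift along the tool's x, y, z in cm, a list of three; "roll": the turn about the tool's z in degrees; "fingers": the opening, from -1 (shut) to 1 (fully open). A call has 1 to 8 rows; each row shifts and turns the commanded pose from where the row before left it, along the tool's axes as they then stand; what a row does not reach is not made up. A row lasts 1/8 s, in which the tool goes at most 62.5 mm and 10.7 degrees, less where a joint would pass 70% of its speed; a pose out of reach is approached as far as the arm can. A call is refused whole if a number of a shift passes 6.25 or a number of a turn 10.7, either way. A call with a gripper value outside its range is refused whole. The fingers move at their own pace and stop on an object; "squeeze" is the grip in N (left out, the last holds). Time passes only in rows, so rows that do not move let the fingers close. It gives the time, the measured TCP pose, the force, the opening and the grip force at its end, in the units of the state.
- state(): the state, without advancing time (a new reading comes with each control period).
- capture(name): name is "side" or "top"; returns the picture (400x640x3 uint8, blue, green, red); there is no depth.
- get_calibration(name): a dict with "K" (3x3 intrinsics, pixels), "origin" and "orientation" of the camera in the world. Camera axes: x right, y down, z forward; pixel columns grow to the right and rows downward; lengths in m; the calibration is good to about 2 mm. A picture is of the moment at which its call begins. get_calibration takes no time and is no camera call.
- close_job(): hands the job in; it is judged then, once.
The state is a dict: "time": time; "joint_pos": joint angles; "qd": joint speeds; "joint_torque": joint torques, N m; "tool_pos": TCP position; "tool_rot": TCP orientation; "force": force on the tool from outside, world axes, zero at the start; "ft_torque": the same for the moment, N m; "finger_gap": finger opening in m; "grip_force": force on a finger pad.
Only numpy, scipy, OpenCV 4.12 (cv2) and the standard library are available. Lean on these libraries where they do the work, as an engineer would, in place of code of your own. Each camera call takes 0.05 s, during which the arm holds its last target. There are 200 camera calls.

## Task

The steel die block lies loose between the jaws of the small bench vice. Put the loose crank fully home on the vice's upright square shaft and wind it clockwise, as seen from above, until the moving jaw holds the die squarely and firmly against the fixed jaw, stopping as soon as the crank clearly tightens: do not force it. Then let go, leaving the crank on the shaft and the other things on the table undisturbed.

Things in the scene. Friction and masses are not known exactly. Their poses are not given: they have to be found in the camera images.
- crank_boss (a point): The loose steel crank, 90 mm long, 0.31 kg, stands on the table, socket down. This point: on its hub axis, 50 mm above its underside, in the flat-sided boss to grasp, which is 24 (crank x) x 22 (crank y) mm, from 34 to 62 mm above the underside. Below the boss a 16 mm wide arm (26 to 34 mm up) runs along crank +x to the handle. z is up.
- crank_socket (a point): Centre of the crank's underside: mouth of the square socket in its 28 x 28 x 26 mm hub. Socket 13.5 mm wide, 24.5 mm deep, sides along crank x and y, with a 2 mm chamfer at the mouth. Fully home it is at shaft_foot.
- handle (a point): Middle of the crank's black upright handle, on its axis: 20 mm across, 40 mm tall, 60 mm along crank +x from the hub axis, 60 mm above the crank's underside (10 mm higher than crank_boss). It spins freely on its pin, so a gripper holding it need not turn while winding. Axes are the crank's.
- shaft_foot (a point): Foot of the vice's upright square shaft, on its axis, on the round collar (34 mm across, 54 mm above the table) of the gear head at one end of the vice; the crank's hub stands on this collar when fully home. x and y are square to the shaft's flats and turn with it; z up.
- shaft_tip (a point): Tip of the square shaft, 22 mm above its foot: 12 mm across flats up to 18 mm, then stepped to 10 and 8 mm. The crank's socket has 1.5 mm of play on it and turns about 7 degrees either way before it drives.
- spindle (a joint): Turning angle of the square shaft (rad), growing clockwise seen from above, which closes the jaw 3.5 mm per radian (22 mm a turn); starts between -4.5 and -0.5. A friction of about 0.2 N m (1 to 4 N at the handle) keeps it where it is left; only the die stops it.
- fixed_jaw_face (a point): Middle of the front of the fixed jaw's casting, 30 mm above the table; jaws 60 mm wide, 48 mm high. A steel insert plate stands 2 to 7 mm proud of it, set by screws differently each time, clamped and not measured: the die is held against this plate. Axes of the vice: x from here towards the moving jaw and the shaft (119 mm away), z up.
- moving_jaw: The moving jaw; origin in the middle of the foot of its face, 14.5 mm above the table; axes as the vice's; it closes along -x, by the crank only, not by pushing it. A firm hold is 40 to 130 N of jaw force: the push needed at the handle then rises from 1 to 3 N by another 2.5 to 7 N, within about 0.2 rad of turn.
- die_center (a point): Centre of the loose steel die block, 28 (its x, between the jaws) x 60 (its y) x 18 mm, 0.21 kg, lying on the vice's bed (14 mm above the table) with 24 to 45 mm to spare between the jaws.
- die: The same die block; origin at the centre of its underside.
- capacitor_a: Bystander: loose dark blue capacitor, 25 mm across, 46 mm tall, standing on the table on the robot's side; origin at the centre of its underside.
- capacitor_b: Bystander: loose dark blue capacitor, 25 mm across, 40 mm tall, standing on the table beyond the vice; origin at the centre of its underside.

How it is judged:
On the way, in this order (a step that is already met when the one before it is completed fails the run):
1. the crank is fully home on the square shaft (z of crank_boss in the frame of shaft_foot below 0.054 m and horizontal distance between crank_boss and shaft_foot below 0.004 m and angle between crank_boss's own z axis and vertical below 0.08 rad), for 0.2 s.
2. with the crank home, the moving jaw has closed on the die (all of step 1 and contact force between moving_jaw and die above 30 N), for 0.1 s.
At the end, for the whole second after the job is handed in: The crank stands home on the shaft (within 4 mm in height and sideways, upright within 0.08 rad), the moving jaw still presses the die with more than 25 N, the die is flat and square to the jaws within 0.05 rad, and all is at rest and released (all of step 1 and contact force between moving_jaw and die above 25 N and angle between the x axis of die and the x axis of fixed_jaw_face, either way round below 0.05 rad and angle between die's own z axis and vertical below 0.05 rad and linear speed of die below 0.01 m/s and velocity of joint spindle between -0.05 and 0.05 rad/s); the robot touches nothing.
It fails at once if the die is over-tightened (more than 160 N of jaw force) (contact force between moving_jaw and die above 160 N).
It fails at once if the jaw is pushed by the robot (contact force between the arm and moving_jaw above 3 N).
It fails at once if the jaw is pushed by the fingers (contact force between the fingers and moving_jaw above 3 N).
It fails at once if a capacitor is disturbed (distance of any of capacitor_a, capacitor_b from where it was at the start of the episode above 0.03 m).
It also fails if it takes over 70 s, if anything falls off the work surface, if the arm or the gripper's body presses on something with over 40 N, if the wrist force passes 120 N, or if a joint passes its speed limit or range.

## Working session

There is one attempt and no reset: what is moved stays moved. The work goes in short steps, Python scripts to look and compute and a tool call to move; the robot and the scene stay as the last step left them, time stands still between calls to the robot, and variables do not carry over. Pictures are saved under pics/ and viewed, at most 10 in all, crops included, and the job is handed in when it is done.

Besides the shell and the picture viewer there is one more tool, called as a command line: name --pt "numbers of a row" for each row, then --argument value for the rest. drive_tool: Moves the arm, as the interface text tells. Its arguments: {"type":"object","properties":{"slide":{"type":"array"},"roll":{"type":"array"},"fingers":{"type":"array"},"squeeze":{"type":"number"}},"required":["slide","roll","fingers"]}

```bash
mkdir -p pics; python3 - <<'E'
from rig import *
import cv2,numpy as np
s=state();print(s)
for n in("top","side"):
    im=capture(n);cv2.imwrite(f"pics/{n}0.png",im);c=get_calibration(n);print(n,c)
E
```

```text
{'time': 0.0, 'joint_pos': array([-1.34837854e+00,  3.53667162e-01,  1.63414929e+00,  3.41435317e-06,
        1.15519774e+00, -2.35580832e-03]), 'qd': array([-1.68681750e-03, -5.44565393e-05,  1.17195456e-03,  9.04737490e-04,
       -8.82028550e-04, -1.22804744e-04]), 'joint_torque': array([ 1.46666618e-03, -6.05248833e+01, -3.42068732e+01,  1.89991702e-04,
        9.44227329e-03, -1.94000182e-05]), 'tool_pos': array([ 0.13922779, -0.60881304,  0.24154331]), 'tool_rot': array([-3.14017113e+00, -6.47059146e-06,  2.24772207e-01]), 'force': array([ 0.85906774, -0.13357527, -0.24029108]), 'ft_torque': array([-0.00058622,  0.00565097, -0.03041511]), 'grip_force': 0.0, 'finger_gap': 0.08535127300717948}
top {'K': array([[438.30323863,   0.        , 320.83662687],
       [  0.        , 438.30323863, 204.89368893],
       [  0.        ,   0.        ,   1.        ]]), 'origin': array([ 0.38074784, -0.28342114,  0.90773933]), 'orientation': array([-3.02810945,  0.00906543, -1.59365442])}
side {'K': array([[513.94827894,   0.        , 320.1384046 ],
       [  0.        , 513.94827894, 191.46526718],
       [  0.        ,   0.        ,   1.        ]]), 'origin': array([ 0.29678   , -0.90722548,  0.61025166]), 'orientation': array([-2.25451357e+00,  5.43304865e-05, -2.66790429e-01])}
```

View pics/top0.png

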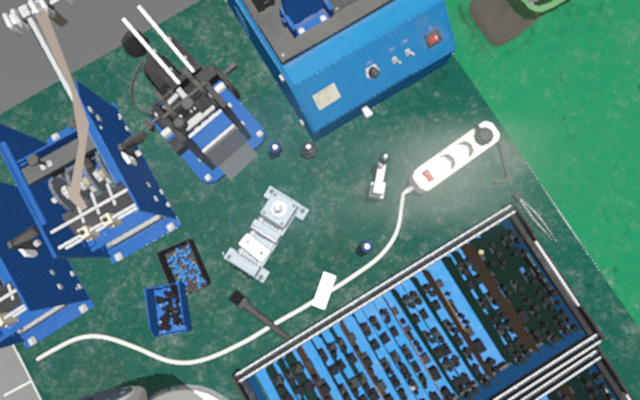

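View pics/side0.png

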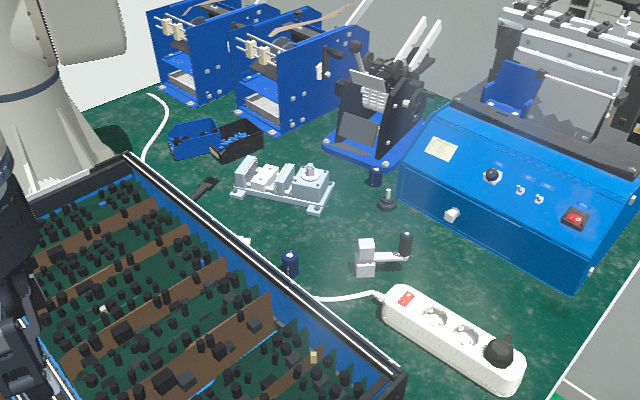

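The top view shows the vice at about (268,235), its shaft at (279,208), the crank at (378,180) with its handle up at (384,160), and the capacitors at (366,247) and (275,149). I'll enlarge both views.

```bash
python3 - <<'E'
import cv2,numpy as np
t=cv2.imread("pics/top0.png");s=cv2.imread("pics/side0.png")
r=lambda im,x,y,w,h,k:cv2.resize(im[y:y+h,x:x+w],None,fx=k,fy=k,interpolation=cv2.INTER_CUBIC)
a=np.hstack([r(t,220,180,100,100,4),r(t,350,140,50,100,4)[:400]])
b=np.hstack([r(s,225,145,115,75,5)[:,:575],np.zeros((375,5,3),np.uint8)])
cv2.imwrite("pics/c1.png",a)
c=r(s,345,225,75,60,5)
cv2.imwrite("pics/c2.png",np.vstack([r(s,225,150,115,65,5),np.pad(r(s,345,225,75,55,5),((0,0),(0,200),(0,0)))]))
E
```

```text
(no output)
```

View pics/c1.png

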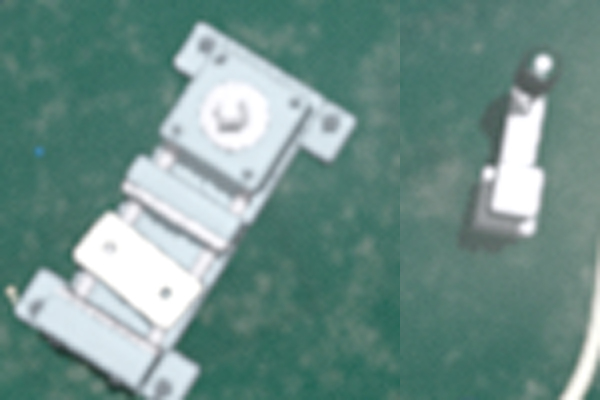

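View pics/c2.png

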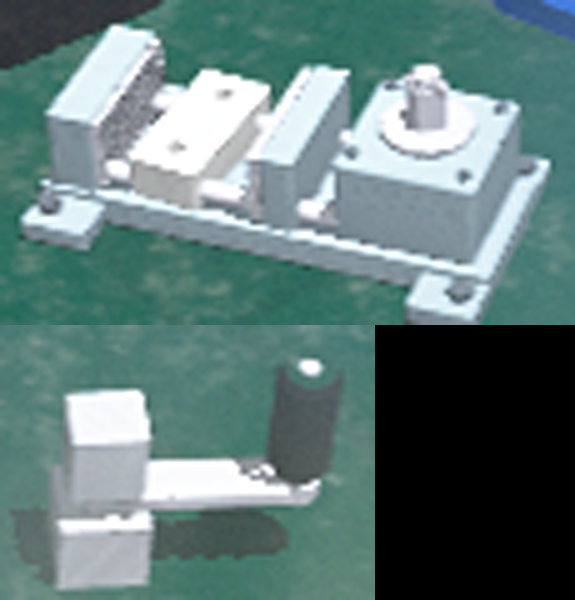

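The crops show the collar centre at top (278.8,208.8) and side (310.6,175.6). The boss top is at top (379.5,187.8) and side (366.4,241), and the handle top at top (385.8,156) and side (407,233.4). The die is slightly skewed to the jaws.

```bash
cat > h.py <<'E'
from rig import *
import numpy as np, cv2
from scipy.spatial.transform import Rotation as R
def ray(n,u,v):
    c=get_calibration(n);M=R.from_euler('xyz',c['orientation']).as_matrix()
    return np.array(c['origin']),M@np.linalg.inv(c['K'])@[u,v,1]
def pl(n,u,v,z):
    o,d=ray(n,u,v);return o+d*(z-o[2])/d[2]
def proj(n,p):
    c=get_calibration(n);M=R.from_euler('xyz',c['orientation']).as_matrix()
    q=c['K']@M.T@(np.array(p)-c['origin']);return q[:2]/q[2]
def tri(a,b):
    (o,d),(p,e)=ray("top",*a),ray("side",*b)
    A=np.c_[d,-e];t=np.linalg.lstsq(A,p-o,rcond=None)[0]
    x,y=o+t[0]*d,p+t[1]*e;return (x+y)/2,np.linalg.norm(x-y)
E
python3 - <<'E'
from h import *
np.set_printoptions(precision=4,suppress=True)
for n,z,a,b in[("collar",.054,(278.75,208.75),(310.6,175.6)),("boss",.062,(379.5,187.75),(366.4,241)),("handle",.08,(385.75,156),(407,233.4))]:
    print(n,pl("top",*a,z),pl("side",*b,z),tri(a,b))
p=lambda x,y:pl("top",220+x/4,180+y/4,.0625)
q=lambda x,y:pl("top",220+x/4,180+y/4,.032)
v=lambda a:np.degrees(np.arctan2(a[1],a[0]))
print("jaw dir y", v(p(228,247)-p(124,187)), "gear head plate", v(p(262,190)-p(165,125)))
print("die dir", v(q(195,290)-q(112,213)),v(q(152,328)-q(75,255)))
print("tip side",pl("side",310.6,164.4,.076))
E
```

```text
collar [ 0.4726 -0.1953  0.054 ] [ 0.4721 -0.2011  0.054 ] (array([ 0.4734, -0.1948,  0.0491]), np.float64(0.0005877929839756157))
boss [ 0.5082 -0.393   0.062 ] [ 0.5103 -0.3908  0.062 ] (array([ 0.5086, -0.3929,  0.0642]), np.float64(0.001583840709057224))
handle [ 0.5668 -0.405   0.08  ] [ 0.5667 -0.4086  0.08  ] (array([ 0.5679, -0.4056,  0.0768]), np.float64(0.0007541799361249149))
jaw dir y -121.0426121024389 gear head plate -124.99186117483669
die dir -133.61273211808933 -134.06967566142342
tip side [ 0.4733 -0.1976  0.076 ]
```

```bash
python3 - <<'E'
from h import *
np.set_printoptions(precision=4,suppress=True)
t=cv2.imread("pics/top0.png");s=cv2.imread("pics/side0.png")
def cr(im,u,v,w):
    c=im[v-w:v+w,u-w:u+w].astype(float);c=np.clip((c-150)*2.4,0,255).astype(np.uint8)
    return cv2.resize(c,(400,400),interpolation=cv2.INTER_CUBIC)
cv2.imwrite("pics/shaft0.png",np.hstack([cr(t,279,208,12),cr(s,311,171,14)]))
print("strip",pl("top",413,185,.03),"capA",pl("top",366.5,244.5,.046),"capB",pl("top",275,147,.04),"knob",pl("top",309,149,.03))
E
```

```text
strip [ 0.517 -0.465  0.03 ] capA [ 0.399  -0.3654  0.046 ] capB [ 0.6    -0.1877  0.04  ] knob [ 0.5966 -0.2562  0.03  ]
```

View pics/shaft0.png

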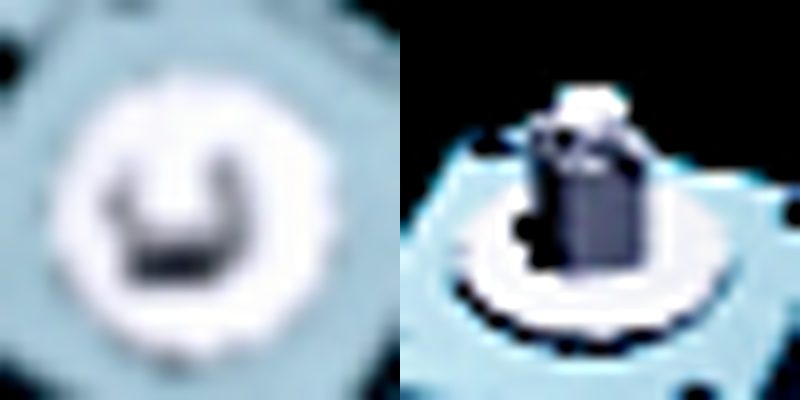

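drive_tool --pt "6 0 0" --pt "6 0 0" --pt "6 0 0" --pt "0 0 0" --pt "0 0 0" --roll '[8,8,8,2,0]' --fingers '[0.1,0.1,0.1,0.1,0.1]' --squeeze 60

```text
time: 0.72
tool_pos: [0.3173, -0.5936, 0.2416]
tool_rot: [-3.141, 0.001, -0.227]
force: [0.2, -0.7, -0.8]
finger_gap: 0.047
grip_force: 0.0
```

The top crop shows the shaft's near edge almost level, rising to the right. The side crop shows a wide face about 80 px and a narrow one about 35 px. Together they put the flats at about 7° (mod 90). Next I move over the crank.

drive_tool --pt "2.8 -4.8 0" --pt "2.8 -4.8 0" --pt "2.8 -4.8 0" --pt "2.8 -4.8 0" --pt "2.9 -4.8 0" --pt "0 0 3" --pt "0 0 3" --pt "0 0 0" --roll '[0,0,0,0,0,0,0,0]' --fingers '[0.1,0.1,0.1,0.1,0.1,0.1,0.1,0.1]'

```text
time: 1.72
tool_pos: [0.5068, -0.3919, 0.1802]
tool_rot: [-3.14, 0.005, -0.229]
force: [0.3, -0.1, -0.2]
finger_gap: 0.047
grip_force: 0.0
```

```bash
python3 - <<'E'
from h import *
s=state();print(s['tool_pos'],s['tool_rot'],s['finger_gap'])
t=capture("top");q=capture("side");cv2.imwrite("pics/t1.png",t);cv2.imwrite("pics/s1.png",q)
r=lambda im,x,y,w,h,k:cv2.resize(im[y:y+h,x:x+w],None,fx=k,fy=k,interpolation=cv2.INTER_CUBIC)
cv2.imwrite("pics/m1.png",np.hstack([r(t,330,110,100,120,4),r(q,320,170,100,120,4)]))
E
```

```text
[ 0.50680986 -0.39189653  0.18015753] [-3.13973132  0.00457886 -0.22925215] 0.046991687330996165
```

View pics/m1.png

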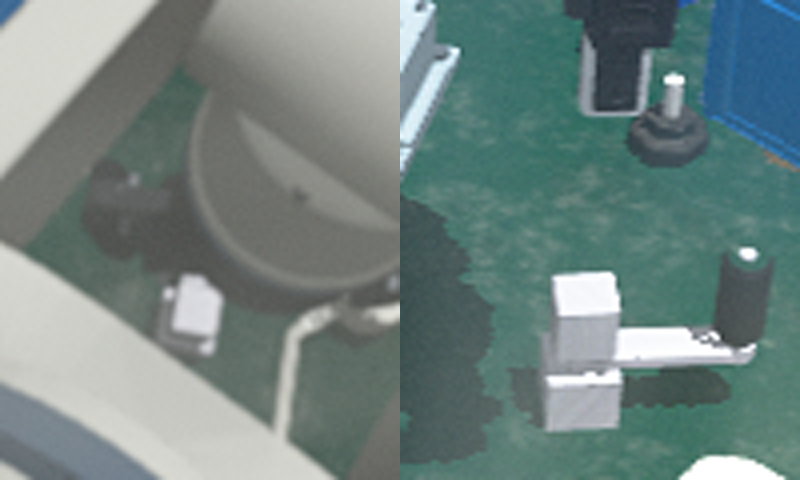

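The side view shows the fingertips at about (374,198), straight above the boss at (366,241). The arm hides most of the top view.

```bash
python3 - <<'E'
from h import *
print(proj("side",[.5068,-.3919,.169+.0]),proj("side",[.5068,-.3919,.175]),proj("side",[.5068,-.3919,.062]))
E
```

```text
[368.66463919 186.44159433] [368.92593676 183.01507375] [364.43423422 241.91692778]
```

drive_tool --pt "0 0 4" --pt "0 0 4" --pt "0 0 3" --pt "0 0 2.3" --pt "0 0 0" --pt "0 0 0" --roll '[0,0,0,0,0,0]' --fingers '[0.1,0.1,0.1,0.1,0.1,0.1]'

```text
time: 2.58
tool_pos: [0.51, -0.3934, 0.0511]
tool_rot: [3.141, -0.002, -0.229]
force: [-0.5, 0.0, 1.1]
finger_gap: 0.0469
grip_force: 0.0
```

drive_tool --pt "0 0 0" --pt "0 0 0" --pt "0 0 0" --pt "0 0 0" --pt "0 0 0" --pt "0 0 0" --roll '[0,0,0,0,0,0]' --fingers '[-1,-1,-1,-1,-1,-1]' --squeeze 60

```text
time: 3.32
tool_pos: [0.5101, -0.3929, 0.0509]
tool_rot: [3.141, -0.002, -0.229]
force: [-1.7, 0.9, 6.2]
finger_gap: 0.0207
grip_force: 59.1
```

drive_tool --pt "0 0 -4" --pt "0 0 -4" --pt "0 0 -3" --pt "-2 -4.6 0" --pt "-2 -4.6 0" --pt "-2 -4.6 0" --pt "-2.1 -4.5 0" --pt "0 0 0" --roll '[0,0,0,0,0,0,0,0]' --fingers '[-1,-1,-1,-1,-1,-1,-1,-1]'

```text
time: 4.32
tool_pos: [0.4705, -0.1928, 0.1595]
tool_rot: [-3.141, 0.002, -0.226]
force: [0.7, -0.5, -2.5]
finger_gap: 0.0208
grip_force: 59.8
```

drive_tool --pt "0 0 0" --pt "0 0 0" --pt "0 0 0" --pt "0 0 0" --roll '[-10,-10,0,0]' --fingers '[-1,-1,-1,-1]'

```text
time: 4.82
tool_pos: [0.4721, -0.1961, 0.1594]
tool_rot: [3.141, -0.0, 0.116]
force: [-0.9, -0.8, -2.2]
finger_gap: 0.0208
grip_force: 59.8
```

```bash
python3 - <<'E'
from h import *
s=state();print(s['tool_pos'],s['tool_rot'],s['finger_gap'],s['joint_pos'],s['force'])
t=capture("top");q=capture("side");cv2.imwrite("pics/t2.png",t);cv2.imwrite("pics/s2.png",q)
r=lambda im,x,y,w,h,k:cv2.resize(im[y:y+h,x:x+w],None,fx=k,fy=k,interpolation=cv2.INTER_CUBIC)
cv2.imwrite("pics/m2.png",np.hstack([r(t,240,150,80,100,5),r(q,275,110,80,100,5)]))
E
```

```text
[ 0.47208802 -0.1961466   0.15944028] [ 3.14134969e+00 -3.10695005e-04  1.15944510e-01] 0.02080387124785358 [-3.96681514e-01  2.78606137e-01  1.95155715e+00 -7.51059796e-05
  9.11039450e-01  1.05821636e+00] [-0.88167725 -0.81612416 -2.1896875 ]
```

View pics/m2.png

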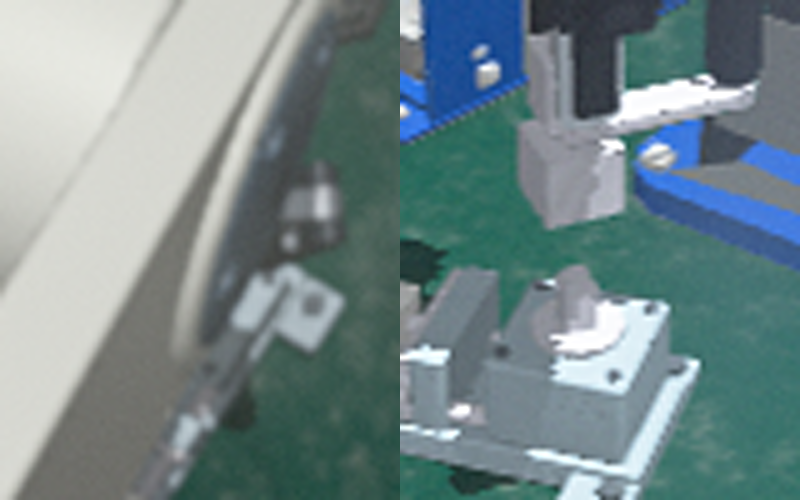

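The side view shows the hub underside centre at about (309.4,150.6), over the shaft tip at (309.8,163.8), with the collar centre at (310,175.6).

```bash
python3 - <<'E'
from h import *
np.set_printoptions(precision=4,suppress=True)
print("hub",pl("side",309.4,150.6,.1085))
print("tip",pl("side",309.8,163.8,.076),"collar",pl("side",310.3,175.6,.054))
for dx,dy in((0,0),(.014,.014),(.014,-.014),(-.014,-.014),(-.014,.014)):
    c,s=np.cos(.116),np.sin(.116)
    p=proj("side",[.4721+c*dx-s*dy,-.1961+s*dx+c*dy,.1085]);print((p-[275,110])*5+[400,0])
E
```

```text
hub [ 0.4706 -0.2015  0.1085]
tip [ 0.4724 -0.1955  0.076 ] collar [ 0.4716 -0.2009  0.054 ]
[572.4297 193.7018]
[595.4492 164.1549]
[625.3465 206.5705]
[548.6634 224.2073]
[520.2277 181.0069]
```

drive_tool --pt "0.1 -0.15 1" --pt "0 0 1" --pt "0 0 1" --pt "0 0 0.2" --pt "0 0 0.2" --pt "0 0 0.2" --pt "0 0 0.2" --roll '[-3,0,0,0,0,0,0]' --fingers '[-1,-1,-1,-1,-1,-1,-1]'

```text
time: 5.8
tool_pos: [0.4731, -0.1942, 0.1214]
tool_rot: [3.141, -0.001, 0.172]
force: [1.1, -0.0, -2.9]
finger_gap: 0.0207
grip_force: 59.9
```

drive_tool --pt "0 0 0.2" --pt "0 0 0.2" --pt "0 0 0.2" --pt "0 0 0.2" --pt "0 0 0" --roll '[0,0,0,0,0]' --fingers '[-1,-1,-1,-1,-1]'

```text
time: 6.42
tool_pos: [0.4731, -0.1942, 0.1132]
tool_rot: [3.141, -0.0, 0.172]
force: [3.1, -0.5, -3.7]
finger_gap: 0.0208
grip_force: 59.7
```

drive_tool --pt "0.03 0 0.2" --pt "0 0 0.2" --pt "0 0 0.2" --pt "0 0 0.2" --pt "0 0 0" --roll '[0,0,0,0,0]' --fingers '[-1,-1,-1,-1,-1]'

```text
time: 7.05
tool_pos: [0.4731, -0.1941, 0.1051]
tool_rot: [3.141, -0.0, 0.172]
force: [2.7, -1.1, -4.3]
finger_gap: 0.0213
grip_force: 59.7
```

drive_tool --pt "0.05 0.03 0.1" --pt "0 0 0.1" --pt "0 0 0" --roll '[0,0,0]' --fingers '[-1,-1,-1]'

```text
time: 7.42
tool_pos: [0.4735, -0.1942, 0.1047]
tool_rot: [-3.141, 0.0, 0.172]
force: [-4.4, 1.8, 19.4]
finger_gap: 0.0209
grip_force: 63.1
```

```bash
python3 - <<'E'
from h import *
np.set_printoptions(precision=3,suppress=True)
for a,b in(((257,152),(378,160)),((238,178),(345,153)),((237,134),(382,120)),((217,160),(347,112))):print(tri(a,b))
t=cv2.imread("pics/top0.png")[90:190,140:300];s=cv2.imread("pics/side0.png")[0:200,290:450]
cv2.imwrite("pics/dev.png",np.hstack([cv2.resize(t,(400,250)),cv2.resize(s,(400,500))[:250],]) if 0 else np.hstack([np.pad(cv2.resize(t,(400,250),interpolation=2),((0,250),(0,0),(0,0))),cv2.resize(s,(400,500),interpolation=2)]))
E
```

```text
(array([ 0.606, -0.152,  0.026]), np.float64(0.02531953966959177))
(array([ 0.552, -0.112,  0.027]), np.float64(0.024066993249558265))
(array([ 0.622, -0.124,  0.098]), np.float64(0.019707076016195917))
(array([ 0.568, -0.087,  0.103]), np.float64(0.01254629209908516))
```

View pics/dev.png

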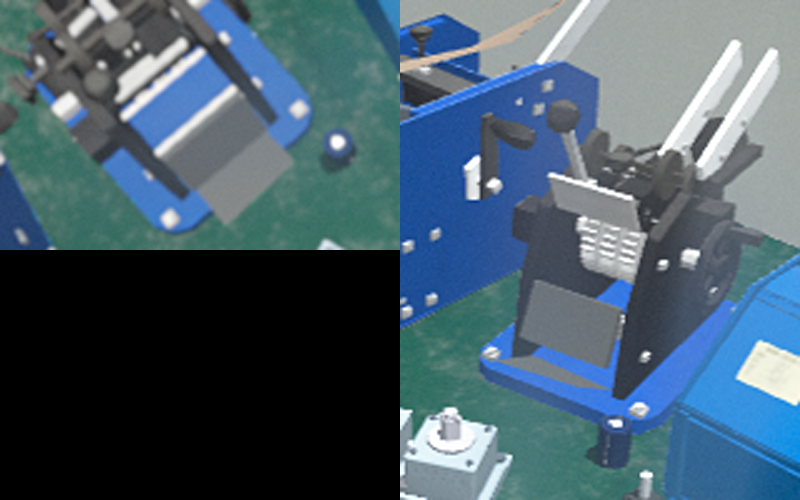

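drive_tool --pt "0 0 0" --pt "0 0 0" --pt "0 0 0" --pt "0 0 -3" --pt "0 0 -3" --pt "0 0 0" --roll '[0,0,0,0,0,0]' --fingers '[0,0,0,0,0,0]'

```text
time: 8.18
tool_pos: [0.4748, -0.1948, 0.1651]
tool_rot: [3.14, -0.003, 0.172]
force: [0.8, 0.3, -0.2]
finger_gap: 0.043
grip_force: 0.0
```

The device behind the vice has a low tray edge at top (257,154)–(230,179), with an upper plate behind it. I'll check its clearance and work out the handle approach.

```bash
python3 - <<'E'
from h import *
np.set_printoptions(precision=3,suppress=True)
for a,b in(((234,124),(383,80)),((203,150),(350,70)),((236,127),(383,90)),((204,153),(353,80))):print(tri(a,b))
s=state();print(s['tool_pos'],s['tool_rot'],s['joint_pos'])
q=capture("side");cv2.imwrite("pics/s3.png",q[:,:])
cv2.imwrite("pics/s3c.png",cv2.resize(q[90:220,250:390],None,fx=5,fy=4.6,interpolation=2))
E
```

```text
(array([ 0.613, -0.137,  0.188]), np.float64(0.017938852413071044))
(array([ 0.569, -0.085,  0.189]), np.float64(0.017493517200874397))
(array([ 0.614, -0.137,  0.168]), np.float64(0.018978164368668532))
(array([ 0.573, -0.081,  0.166]), np.float64(0.024946091052038804))
[ 0.475 -0.195  0.165] [ 3.14  -0.003  0.172] [-0.392  0.272  1.945  0.     0.921  1.006]
```

View pics/s3c.png

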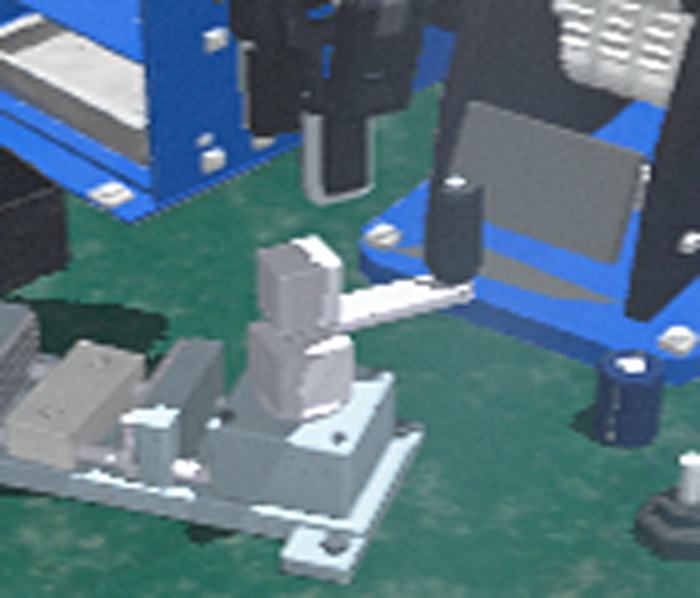

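The crank stands home on the collar, with the handle top at about (341,130).

```bash
cat >> h.py <<'E'
C=np.array([.4735,-.1945])
def rows(th0,steps,yaw,c=C,cmd=None,r=.06):
    """tool-frame shifts (cm) round the circle, deg, from the commanded point"""
    x=np.array([np.cos(yaw),np.sin(yaw)]);y=np.array([x[1],-x[0]])
    p=cmd if cmd is not None else c+r*np.array([np.cos(np.radians(th0)),np.sin(np.radians(th0))])
    out=[];th=th0
    for s in steps:
        th-=s;q=c+r*np.array([np.cos(np.radians(th)),np.sin(np.radians(th))]);d=q-p
        v=np.round(np.array([d@x,d@y])*100,2);out.append([float(v[0]),float(v[1]),0]);p=p+(v[0]*x+v[1]*y)/100
    print("th",th,out)
E
python3 - <<'E'
from h import *
print(proj("side",[.5326,-.1842,.134]),pl("side",341,128.5,.134))
E
```

```text
[341.44632811 127.55857005] [ 0.53096198 -0.18690019  0.134     ]
```

drive_tool --pt "3 0 0" --pt "2.9 0 0" --pt "0 0 0" --pt "0 0 2" --pt "0 0 2" --pt "0 0 1.4" --pt "0 0 0" --roll '[0,0,0,0,0,0,0]' --fingers '[0,0,0,0,0,0,0]' --squeeze 35

```text
time: 9.1
tool_pos: [0.5303, -0.1839, 0.1079]
tool_rot: [-3.14, 0.003, 0.172]
force: [-0.3, 0.2, 0.8]
finger_gap: 0.043
grip_force: 0.0
```

drive_tool --pt "0 0 0" --pt "0 0 0" --pt "0 0 0" --pt "0 0 0" --pt "0 0 0" --roll '[0,0,0,0,0]' --fingers '[-1,-1,-1,-1,-1]'

```text
time: 9.72
tool_pos: [0.5322, -0.1843, 0.1097]
tool_rot: [3.141, -0.001, 0.172]
force: [0.9, -0.2, 3.1]
finger_gap: 0.019
grip_force: 34.4
```

```bash
python3 - <<'E'
from h import *
s=state();print(s['tool_pos'],s['tool_rot'],s['finger_gap'],s['force'],s['ft_torque'])
rows(10,[8]*8,s['tool_rot'][2])
E
```

```text
[ 0.53222262 -0.18427364  0.1097066 ] [ 3.14109177e+00 -1.02427908e-03  1.72416370e-01] 0.018978457597552213 [ 0.90324908 -0.16767833  3.07278059] [-0.0431772  -0.15546538 -0.03667131]
th -54 [[-0.06, 0.84, 0], [-0.17, 0.81, 0], [-0.28, 0.79, 0], [-0.39, 0.74, 0], [-0.5, 0.68, 0], [-0.58, 0.6, 0], [-0.65, 0.52, 0], [-0.73, 0.42, 0]]
```

drive_tool --pt "-0.06 0.84 0" --pt "-0.17 0.81 0" --pt "-0.28 0.79 0" --pt "-0.39 0.74 0" --pt "-0.5 0.68 0" --pt "-0.58 0.6 0" --pt "-0.65 0.52 0" --pt "-0.73 0.42 0" --roll '[0,0,0,0,0,0,0,0]' --fingers '[-1,-1,-1,-1,-1,-1,-1,-1]'

```text
time: 10.72
tool_pos: [0.5077, -0.2437, 0.1094]
tool_rot: [3.141, -0.0, 0.172]
force: [3.2, 2.5, 4.1]
finger_gap: 0.0187
grip_force: 34.9
```

```bash
cat > st.py <<'E'
from h import *
import sys
s=state();d=s['tool_pos'][:2]-C;th=np.arctan2(d[1],d[0]);f=s['force']
print("t",s['time'],"th",np.degrees(th).round(1),"r",np.hypot(*d).round(4),"z",s['tool_pos'][2].round(4),"push",(-(f[0]*-np.sin(th)+f[1]*np.cos(th))*-1).round(2),"rad",(f[0]*np.cos(th)+f[1]*np.sin(th)).round(2),"fz",f[2].round(1),"gap",s['finger_gap'].round(4))
if len(sys.argv)>1: rows(float(sys.argv[1]),[float(a) for a in sys.argv[2].split(',')],.172)
E
python3 st.py -54 11,11,11,11,11,11,11,11; python3 st.py -142 12,12,12,12,12,12,12,12
```

```text
Traceback (most recent call last):
  File "st.py", line 4, in <module>
    print("t",s['time'],"th",np.degrees(th).round(1),"r",np.hypot(*d).round(4),"z",s['tool_pos'][2].round(4),"push",(-(f[0]*-np.sin(th)+f[1]*np.cos(th))*-1).round(2),"rad",(f[0]*np.cos(th)+f[1]*np.sin(th)).round(2),"fz",f[2].round(1),"gap",s['finger_gap'].round(4))
                                                                                                                                                                                                                                                ^^^^^^^^^^^^^^^^^^^^^
AttributeError: 'float' object has no attribute 'round'
Traceback (most recent call last):
  File "st.py", line 4, in <module>
    print("t",s['time'],"th",np.degrees(th).round(1),"r",np.hypot(*d).round(4),"z",s['tool_pos'][2].round(4),"push",(-(f[0]*-np.sin(th)+f[1]*np.cos(th))*-1).round(2),"rad",(f[0]*np.cos(th)+f[1]*np.sin(th)).round(2),"fz",f[2].round(1),"gap",s['finger_gap'].round(4))
                                                                                                                                                                                                                                                ^^^^^^^^^^^^^^^^^^^^^
AttributeError: 'float' object has no attribute 'round'
```

```bash
sed -i 's/,"gap".*$/)/' st.py
python3 st.py -54 11,11,11,11,11,11,11,11; python3 st.py -142 11,11,11,11,11,11,11,11
```

```text
t 10.725 th -55.2 r 0.06 z 0.1094 push 4.03 rad -0.26 fz 4.1
th -142.0 [[-1.08, 0.41, 0], [-1.13, 0.19, 0], [-1.15, -0.03, 0], [-1.12, -0.25, 0], [-1.06, -0.45, 0], [-0.95, -0.65, 0], [-0.81, -0.82, 0], [-0.63, -0.96, 0]]
t 10.725 th -55.2 r 0.06 z 0.1094 push 4.03 rad -0.26 fz 4.1
th -230.0 [[-0.44, -1.06, 0], [-0.23, -1.13, 0], [-0.02, -1.15, 0], [0.21, -1.13, 0], [0.42, -1.07, 0], [0.61, -0.97, 0], [0.79, -0.84, 0], [0.94, -0.67, 0]]
```

drive_tool --pt "-1.08 0.41 0" --pt "-1.13 0.19 0" --pt "-1.15 -0.03 0" --pt "-1.12 -0.25 0" --pt "-1.06 -0.45 0" --pt "-0.95 -0.65 0" --pt "-0.81 -0.82 0" --pt "-0.63 -0.96 0" --roll '[0,0,0,0,0,0,0,0]' --fingers '[-1,-1,-1,-1,-1,-1,-1,-1]'

```text
time: 11.72
tool_pos: [0.4248, -0.2313, 0.1093]
tool_rot: [3.141, -0.0, 0.173]
force: [5.2, -0.1, 1.2]
finger_gap: 0.0189
grip_force: 34.4
```

```bash
python3 st.py -230 11,11,11,11,11,11,11,11; python3 st.py -318 11,11,11,11,11,11
```

```text
t 11.725 th -142.9 r 0.061 z 0.1093 push 3.27 rad -4.1 fz 1.2
th -318.0 [[1.05, -0.48, 0], [1.11, -0.27, 0], [1.15, -0.05, 0], [1.14, 0.16, 0], [1.09, 0.38, 0], [0.99, 0.59, 0], [0.86, 0.76, 0], [0.7, 0.91, 0]]
t 11.725 th -142.9 r 0.061 z 0.1093 push 3.27 rad -4.1 fz 1.2
th -384.0 [[0.52, 1.03, 0], [0.31, 1.11, 0], [0.09, 1.14, 0], [-0.13, 1.14, 0], [-0.34, 1.1, 0], [-0.55, 1.01, 0]]
```

drive_tool --pt "-0.44 -1.06 0" --pt "-0.23 -1.13 0" --pt "-0.02 -1.15 0" --pt "0.21 -1.13 0" --pt "0.42 -1.07 0" --pt "0.61 -0.97 0" --pt "0.79 -0.84 0" --pt "0.94 -0.67 0" --roll '[0,0,0,0,0,0,0,0]' --fingers '[-1,-1,-1,-1,-1,-1,-1,-1]'

```text
time: 12.72
tool_pos: [0.4339, -0.1478, 0.1092]
tool_rot: [-3.141, 0.001, 0.173]
force: [1.0, -5.6, 4.9]
finger_gap: 0.0192
grip_force: 35.1
```

```bash
python3 st.py; python3 - <<'E'
from h import *
q=capture("side");cv2.imwrite("pics/s4.png",q)
cv2.imwrite("pics/s4c.png",cv2.resize(q[90:220,215:355],None,fx=5,fy=4.6,interpolation=2))
E
```

```text
t 12.725 th 130.3 r 0.0612 z 0.1092 push 2.91 rad -4.93 fz 4.9
```

View pics/s4c.png

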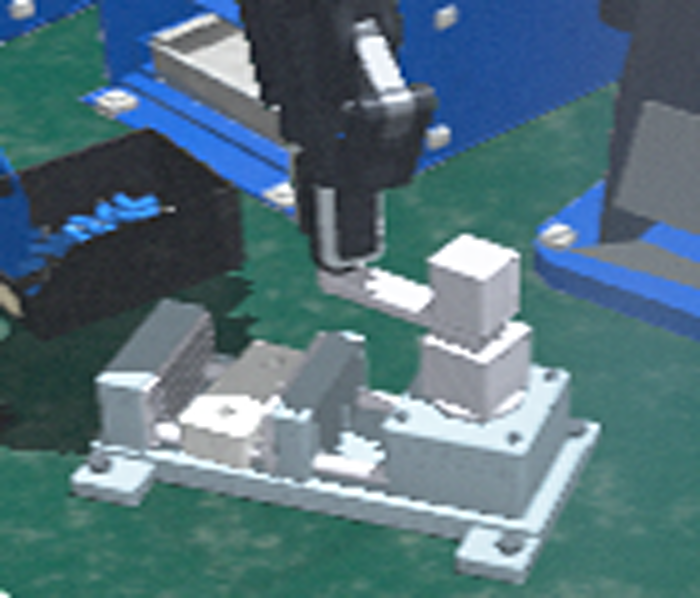

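The picture shows the moving jaw about to meet the near end of the die, at (275,430). I estimate 9–14 mm of closing is left, or about 150–230° of turn.

```bash
python3 - <<'E'
from h import *
a=np.radians(-230);old=C+.06*np.array([np.cos(a),np.sin(a)]);C2=np.array([.4745,-.1945])
rows(-230,[9]*8,.172,C2,old)
E
sed -i 's/^C=.*/C=np.array([.4745,-.1945])/' h.py; python3 st.py -302 6,6,6,6,6,6
```

```text
th -302 [[0.95, -0.39, 0], [0.9, -0.27, 0], [0.93, -0.13, 0], [0.94, 0.03, 0], [0.93, 0.17, 0], [0.89, 0.31, 0], [0.83, 0.45, 0], [0.75, 0.57, 0]]
t 12.775 th 130.1 r 0.0617 z 0.1093 push 1.46 rad 0.25 fz 6.7
th -338.0 [[0.45, 0.44, 0], [0.39, 0.49, 0], [0.35, 0.53, 0], [0.28, 0.55, 0], [0.23, 0.59, 0], [0.16, 0.61, 0]]
```

drive_tool --pt "0.95 -0.39 0" --pt "0.9 -0.27 0" --pt "0.93 -0.13 0" --pt "0.94 0.03 0" --pt "0.93 0.17 0" --pt "0.89 0.31 0" --pt "0.83 0.45 0" --pt "0.75 0.57 0" --roll '[0,0,0,0,0,0,0,0]' --fingers '[-1,-1,-1,-1,-1,-1,-1,-1]'

```text
time: 13.78
tool_pos: [0.5043, -0.1421, 0.1089]
tool_rot: [-3.139, 0.003, 0.173]
force: [-3.4, 2.0, 8.9]
finger_gap: 0.019
grip_force: 35.2
```

```bash
python3 st.py -302 6,6,6,6,6,6
```

```text
t 13.775 th 60.4 r 0.0603 z 0.1089 push 3.91 rad 0.05 fz 8.9
th -338.0 [[0.45, 0.44, 0], [0.39, 0.49, 0], [0.35, 0.53, 0], [0.28, 0.55, 0], [0.23, 0.59, 0], [0.16, 0.61, 0]]
```

drive_tool --pt "0.45 0.44 0" --pt "0.39 0.49 0" --pt "0.35 0.53 0" --pt "0.28 0.55 0" --pt "0.23 0.59 0" --pt "0.16 0.61 0" --roll '[0,0,0,0,0,0]' --fingers '[-1,-1,-1,-1,-1,-1]'

```text
time: 14.52
tool_pos: [0.5288, -0.1703, 0.109]
tool_rot: [-3.139, 0.002, 0.172]
force: [0.1, 4.8, 7.4]
finger_gap: 0.0188
grip_force: 35.0
```

```bash
python3 st.py -338 4,4,4,4,4,4; python3 - <<'E'
from h import *
q=capture("side");cv2.imwrite("pics/s5.png",q)
g=lambda im:cv2.cvtColor(im[160:205,228:292],6).astype(int)
# bright vertical-edge positions along a row through near die/jaw ends
for v in (176,180): print(v,q[v,232:292,0].tolist())
E
```

```text
t 14.525 th 24.0 r 0.0595 z 0.109 push 4.33 rad 2.09 fz 7.4
th -362.0 [[0.07, 0.41, 0], [0.05, 0.42, 0], [0.01, 0.42, 0], [-0.01, 0.42, 0], [-0.04, 0.41, 0], [-0.07, 0.41, 0]]
176 [59, 52, 92, 136, 144, 151, 149, 147, 143, 147, 155, 175, 166, 129, 146, 133, 125, 141, 129, 142, 132, 170, 250, 255, 255, 255, 255, 255, 255, 255, 255, 255, 255, 255, 255, 254, 244, 248, 249, 248, 248, 250, 251, 233, 145, 151, 157, 162, 149, 116, 121, 148, 178, 177, 177, 175, 172, 173, 172, 170]
180 [54, 54, 66, 112, 153, 147, 148, 148, 148, 147, 157, 168, 178, 176, 140, 140, 160, 148, 181, 250, 255, 255, 255, 255, 255, 254, 228, 189, 197, 251, 255, 255, 200, 156, 143, 139, 157, 192, 229, 246, 243, 175, 153, 151, 152, 157, 153, 153, 141, 117, 126, 132, 134, 135, 135, 135, 137, 135, 133, 131]
```

drive_tool --pt "0.07 0.41 0" --pt "0.05 0.42 0" --pt "0.01 0.42 0" --pt "-0.01 0.42 0" --pt "-0.04 0.41 0" --pt "-0.07 0.41 0" --roll '[0,0,0,0,0,0]' --fingers '[-1,-1,-1,-1,-1,-1]'

```text
time: 15.32
tool_pos: [0.5336, -0.1949, 0.1091]
tool_rot: [-3.139, 0.001, 0.172]
force: [1.5, 2.5, 6.9]
finger_gap: 0.019
grip_force: 35.0
```

```bash
python3 st.py -362 4,4,4,4,4; python3 st.py -382 4,4,4,4;python3 st.py -398 4,4,4,4
```

```text
t 15.325 th -0.3 r 0.0591 z 0.1091 push 2.52 rad 1.48 fz 6.9
th -382.0 [[-0.1, 0.41, 0], [-0.13, 0.4, 0], [-0.15, 0.38, 0], [-0.19, 0.38, 0], [-0.21, 0.36, 0]]
t 15.325 th -0.3 r 0.0591 z 0.1091 push 2.52 rad 1.48 fz 6.9
th -398.0 [[-0.23, 0.35, 0], [-0.26, 0.33, 0], [-0.28, 0.31, 0], [-0.3, 0.29, 0]]
t 15.325 th -0.3 r 0.0591 z 0.1091 push 2.52 rad 1.48 fz 6.9
th -414.0 [[-0.32, 0.27, 0], [-0.34, 0.25, 0], [-0.35, 0.22, 0], [-0.37, 0.2, 0]]
```

drive_tool --pt "-0.1 0.41 0" --pt "-0.13 0.4 0" --pt "-0.15 0.38 0" --pt "-0.19 0.38 0" --pt "-0.21 0.36 0" --roll '[0,0,0,0,0]' --fingers '[-1,-1,-1,-1,-1]'

```text
time: 15.95
tool_pos: [0.5297, -0.2154, 0.1093]
tool_rot: [-3.14, -0.0, 0.172]
force: [2.7, 2.6, 6.7]
finger_gap: 0.0187
grip_force: 35.1
```

```bash
python3 st.py
```

```text
t 15.95 th -20.7 r 0.059 z 0.1093 push 3.41 rad 1.61 fz 6.7
```

drive_tool --pt "-0.23 0.35 0" --pt "-0.26 0.33 0" --pt "-0.28 0.31 0" --roll '[0,0,0]' --fingers '[-1,-1,-1]'

```text
time: 16.32
tool_pos: [0.524, -0.2266, 0.1093]
tool_rot: [-3.14, -0.001, 0.172]
force: [3.3, 2.4, 6.1]
finger_gap: 0.0189
grip_force: 35.1
```

```bash
python3 st.py;python3 - <<'E'
from h import *
q=capture("side");cv2.imwrite("pics/s6.png",q)
for v in (176,180): print(v,q[v,242:292,0].tolist())
E
```

```text
t 16.325 th -33.0 r 0.059 z 0.1093 push 3.82 rad 1.5 fz 6.1
176 [146, 163, 159, 102, 128, 140, 129, 142, 128, 156, 248, 255, 255, 255, 255, 255, 255, 255, 255, 255, 255, 255, 153, 145, 134, 133, 138, 135, 140, 138, 139, 132, 116, 118, 116, 121, 122, 120, 123, 151, 179, 181, 180, 180, 179, 179, 176, 174, 175, 173]
180 [143, 154, 155, 128, 110, 130, 161, 145, 173, 159, 160, 159, 157, 166, 188, 181, 144, 160, 152, 195, 225, 150, 139, 142, 143, 144, 148, 153, 150, 127, 115, 119, 116, 118, 116, 118, 119, 119, 129, 139, 138, 137, 139, 138, 138, 136, 138, 138, 135, 135]
```

drive_tool --pt "-0.3 0.29 0" --pt "-0.32 0.27 0" --roll '[0,0]' --fingers '[-1,-1]'

```text
time: 16.62
tool_pos: [0.5191, -0.2333, 0.1094]
tool_rot: [-3.14, -0.001, 0.172]
force: [4.4, 1.4, 6.1]
finger_gap: 0.019
grip_force: 35.1
```

```bash
python3 st.py
```

```text
t 16.625 th -41.1 r 0.0591 z 0.1094 push 3.95 rad 2.41 fz 6.1
```

drive_tool --pt "-0.34 0.25 0" --pt "-0.35 0.22 0" --pt "-0.37 0.2 0" --roll '[0,0,0]' --fingers '[-1,-1,-1]'

```text
time: 17.0
tool_pos: [0.5099, -0.242, 0.1095]
tool_rot: [-3.141, -0.001, 0.172]
force: [4.1, 0.3, 6.7]
finger_gap: 0.0189
grip_force: 35.0
```

```bash
python3 st.py -414 4,4,4,4,4,4,4,4; python3 st.py -446 4,4,4,4,4,4,4,4
```

```text
t 17.0 th -53.3 r 0.0592 z 0.1095 push 3.5 rad 2.23 fz 6.7
th -446.0 [[-0.38, 0.17, 0], [-0.4, 0.15, 0], [-0.4, 0.11, 0], [-0.41, 0.09, 0], [-0.41, 0.06, 0], [-0.42, 0.03, 0], [-0.42, 0.0, 0], [-0.42, -0.03, 0]]
t 17.0 th -53.3 r 0.0592 z 0.1095 push 3.5 rad 2.23 fz 6.7
th -478.0 [[-0.41, -0.06, 0], [-0.41, -0.08, 0], [-0.41, -0.12, 0], [-0.39, -0.14, 0], [-0.38, -0.17, 0], [-0.37, -0.19, 0], [-0.36, -0.23, 0], [-0.34, -0.24, 0]]
```

drive_tool --pt "-0.38 0.17 0" --pt "-0.4 0.15 0" --roll '[0,0]' --fingers '[-1,-1]'

```text
time: 17.25
tool_pos: [0.5029, -0.2466, 0.1095]
tool_rot: [-3.141, -0.001, 0.172]
force: [4.2, -0.2, 4.5]
finger_gap: 0.019
grip_force: 35.0
```

```bash
python3 st.py
```

```text
t 17.25 th -61.4 r 0.0594 z 0.1095 push 3.57 rad 2.23 fz 4.5
```

drive_tool --pt "-0.4 0.11 0" --pt "-0.41 0.09 0" --roll '[0,0]' --fingers '[-1,-1]'

```text
time: 17.5
tool_pos: [0.4954, -0.2502, 0.1096]
tool_rot: [-3.142, -0.002, 0.172]
force: [4.3, -0.4, 5.9]
finger_gap: 0.0189
grip_force: 34.9
```

```bash
python3 st.py
```

```text
t 17.5 th -69.4 r 0.0595 z 0.1096 push 3.93 rad 1.88 fz 5.9
```

drive_tool --pt "-0.41 0.06 0" --pt "-0.42 0.03 0" --roll '[0,0]' --fingers '[-1,-1]'

```text
time: 17.75
tool_pos: [0.4874, -0.2527, 0.1096]
tool_rot: [3.141, -0.002, 0.172]
force: [3.8, -3.1, 5.3]
finger_gap: 0.0185
grip_force: 34.9
```

```bash
python3 st.py; python3 - <<'E'
from h import *
# gaps along the vice: difference image vs previous to see the jaw/die still moving
q=capture("side");cv2.imwrite("pics/s7.png",q);p=cv2.imread("pics/s6.png")
# white top edge of jaw/die in HSV: list contours of warm (die) vs bluish (casting) pixels
b=q[155:195,235:300].astype(int);warm=((b[...,2]>=b[...,0]-3)&(b[...,1]>120)).astype(np.uint8)
n,l,st,c=cv2.connectedComponentsWithStats(warm)
for i in range(1,n):
    if st[i,4]>25: print(st[i,:5].tolist(),(c[i]+[235,155]).round(1))
for r in warm[::2]: print(''.join('#' if x else '.' for x in r))
E
```

```text
t 17.75 th -77.5 r 0.0596 z 0.1096 push 3.07 rad 3.85 fz 5.3
[12, 9, 22, 27, 260] [256.6 177.5]
.................................................................
.................................................................
.................................................................
.................................................................
.................#...............................................
...............##.......##########...............................
......................##.###.###.................................
............##.......###.#..#.#..................................
...................########.##...................................
..........#.......###########....................................
................####..######.....................................
...............###.########......................................
.............#####.######........................................
............#########.###........................................
............###.#####.###........................................
.............#######..####.......................................
..............###.########.......................................
................##########.......................................
.................................................................
.................................................................
```

```bash
python3 - <<'E'
from h import *
yaw=np.radians(-31.5);x=np.array([np.cos(yaw),np.sin(yaw),0]);y=np.array([-x[1],x[0],0])
F=np.array([.474,-.1945,.032])-.119*x
for d in(0,2,7,30,35,40): print(d,proj("side",F+d/1e3*x-.03*y)+[0,1.5],proj("side",F+d/1e3*x+.03*y)+[0,1.5])
E
```

```text
0 [243.66131365 182.9328291 ] [255.90090642 164.35232245]
2 [244.67884003 183.12154632] [256.87755612 164.52426597]
7 [247.22677299 183.59410295] [259.32295208 164.95478878]
30 [259.0235459  185.78201106] [270.64163495 166.94749316]
35 [261.60477198 186.26074245] [273.11751674 167.38338314]
40 [264.19201189 186.7405892 ] [275.59890239 167.8202421 ]
```

drive_tool --pt "-0.42 0 0" --pt "-0.42 -0.03 0" --roll '[0,0]' --fingers '[-1,-1]'

```text
time: 18.05
tool_pos: [0.4792, -0.2541, 0.1097]
tool_rot: [3.141, -0.002, 0.172]
force: [4.0, -2.9, 5.4]
finger_gap: 0.0189
grip_force: 34.9
```

```bash
python3 st.py
```

```text
t 18.05 th -85.5 r 0.0598 z 0.1097 push 3.76 rad 3.24 fz 5.4
```

drive_tool --pt "-0.41 -0.06 0" --pt "-0.41 -0.08 0" --roll '[0,0]' --fingers '[-1,-1]'

```text
time: 18.3
tool_pos: [0.4708, -0.2543, 0.1097]
tool_rot: [3.14, -0.002, 0.172]
force: [3.4, -4.1, 6.0]
finger_gap: 0.0188
grip_force: 34.8
```

```bash
python3 st.py
```

```text
t 18.3 th -93.5 r 0.0599 z 0.1097 push 3.6 rad 3.88 fz 6.0
```

drive_tool --pt "-0.41 -0.12 0" --pt "-0.39 -0.14 0" --roll '[0,0]' --fingers '[-1,-1]'

```text
time: 18.55
tool_pos: [0.4625, -0.2534, 0.1097]
tool_rot: [3.14, -0.002, 0.173]
force: [3.9, -5.0, 4.6]
finger_gap: 0.0191
grip_force: 34.8
```

```bash
python3 st.py
```

```text
t 18.55 th -101.5 r 0.0601 z 0.1097 push 4.83 rad 4.11 fz 4.6
```

drive_tool --pt "-0.38 -0.17 0" --roll '[0]' --fingers '[-1]'

```text
time: 18.68
tool_pos: [0.4584, -0.2525, 0.1097]
tool_rot: [3.14, -0.002, 0.173]
force: [2.1, -6.4, 5.4]
finger_gap: 0.0187
grip_force: 34.9
```

```bash
python3 st.py
```

```text
t 18.675 th -105.5 r 0.0602 z 0.1097 push 3.7 rad 5.63 fz 5.4
```

```bash
python3 - <<'E'
from h import *
a=np.radians(-466);old=C+.06*np.array([np.cos(a),np.sin(a)]);C2=np.array([.4738,-.1953])
rows(-466,[4]*12,.172,C2,old)
E
sed -i 's/^C=.*/C=np.array([.4738,-.1953])/' h.py; python3 st.py
```

```text
th -514 [[-0.45, -0.13, 0], [-0.36, -0.22, 0], [-0.34, -0.25, 0], [-0.32, -0.26, 0], [-0.3, -0.29, 0], [-0.28, -0.31, 0], [-0.26, -0.33, 0], [-0.24, -0.35, 0], [-0.21, -0.36, 0], [-0.18, -0.38, 0], [-0.16, -0.39, 0], [-0.13, -0.39, 0]]
t 18.675 th -105.1 r 0.0592 z 0.1097 push 3.66 rad 5.66 fz 5.4
```

drive_tool --pt "-0.45 -0.13 0" --roll '[0]' --fingers '[-1]'

```text
time: 18.8
tool_pos: [0.4534, -0.2514, 0.1095]
tool_rot: [3.141, -0.001, 0.172]
force: [3.3, -1.5, 4.8]
finger_gap: 0.0191
grip_force: 34.7
```

```bash
python3 st.py
```

```text
t 18.8 th -109.9 r 0.0597 z 0.1095 push 3.58 rad 0.26 fz 4.8
```

drive_tool --pt "-0.36 -0.22 0" --pt "-0.34 -0.25 0" --roll '[0,0]' --fingers '[-1,-1]'

```text
time: 19.05
tool_pos: [0.4453, -0.2479, 0.1094]
tool_rot: [3.141, -0.001, 0.173]
force: [3.0, -2.9, 5.4]
finger_gap: 0.0191
grip_force: 34.8
```

```bash
python3 st.py
```

```text
t 19.05 th -118.5 r 0.0599 z 0.1094 push 4.07 rad 1.12 fz 5.4
```

drive_tool --pt "-0.32 -0.26 0" --pt "-0.3 -0.29 0" --roll '[0,0]' --fingers '[-1,-1]'

```text
time: 19.3
tool_pos: [0.4381, -0.2436, 0.1094]
tool_rot: [3.141, -0.0, 0.173]
force: [1.5, -3.7, 5.2]
finger_gap: 0.0189
grip_force: 34.8
```

```bash
python3 st.py
```

```text
t 19.3 th -126.5 r 0.0601 z 0.1094 push 3.45 rad 2.09 fz 5.2
```

drive_tool --pt "-0.28 -0.31 0" --pt "-0.26 -0.33 0" --roll '[0,0]' --fingers '[-1,-1]'

```text
time: 19.55
tool_pos: [0.4315, -0.2382, 0.1094]
tool_rot: [3.141, -0.0, 0.173]
force: [2.0, -3.9, 5.5]
finger_gap: 0.019
grip_force: 34.9
```

```bash
python3 st.py
```

```text
t 19.55 th -134.6 r 0.0603 z 0.1094 push 4.14 rad 1.36 fz 5.5
```

drive_tool --pt "-0.24 -0.35 0" --pt "-0.21 -0.36 0" --roll '[0,0]' --fingers '[-1,-1]'

```text
time: 19.8
tool_pos: [0.4258, -0.2321, 0.1094]
tool_rot: [3.141, 0.0, 0.173]
force: [1.8, -4.6, 6.0]
finger_gap: 0.0188
grip_force: 34.8
```

```bash
python3 st.py -514 4,4,4,4,4,4,4,4,4,4
```

```text
t 19.8 th -142.6 r 0.0605 z 0.1094 push 4.73 rad 1.42 fz 6.0
th -554.0 [[-0.1, -0.41, 0], [-0.08, -0.41, 0], [-0.04, -0.41, 0], [-0.02, -0.42, 0], [0.02, -0.42, 0], [0.04, -0.42, 0], [0.07, -0.41, 0], [0.1, -0.41, 0], [0.13, -0.4, 0], [0.16, -0.38, 0]]
```

drive_tool --pt "-0.18 -0.38 0" --pt "-0.16 -0.39 0" --roll '[0,0]' --fingers '[-1,-1]'

```text
time: 20.05
tool_pos: [0.4217, -0.2258, 0.1096]
tool_rot: [3.14, -0.001, 0.173]
force: [2.2, -8.2, 5.0]
finger_gap: 0.0188
grip_force: 35.0
```

```bash
python3 st.py
```

```text
t 20.05 th -149.6 r 0.0604 z 0.1096 push 8.22 rad 2.23 fz 5.0
```

drive_tool --pt "0 0 0" --pt "0 0 0" --roll '[0,0]' --fingers '[-1,-1]'

```text
time: 20.3
tool_pos: [0.4216, -0.2257, 0.1095]
tool_rot: [3.14, -0.001, 0.173]
force: [1.6, -8.1, 5.0]
finger_gap: 0.0188
grip_force: 35.0
```

```bash
python3 st.py
```

```text
t 20.3 th -149.7 r 0.0604 z 0.1095 push 7.85 rad 2.68 fz 5.0
```

drive_tool --pt "0 0 0" --pt "0 0 0" --pt "0 0 0" --pt "0 0 0" --pt "0 0 -3" --pt "0 0 -4" --pt "0 0 -5" --pt "0 0 0" --roll '[0,0,0,0,0,0,0,0]' --fingers '[0,0,0,0,0,0,0,0]'

```text
time: 21.3
tool_pos: [0.423, -0.2262, 0.2328]
tool_rot: [3.138, -0.005, 0.172]
force: [0.6, 0.4, 0.4]
finger_gap: 0.0424
grip_force: 0.0
```

```bash
python3 - <<'E'
from h import *
s=state();print(s['tool_pos'],s['force'],s['finger_gap'])
q=capture("side");cv2.imwrite("pics/s8.png",q)
b=q[155:195,235:300].astype(int);warm=((b[...,2]>=b[...,0]-3)&(b[...,1]>120))
for r in warm[8:38:2]: print(''.join('#' if x else '.' for x in r))
# expected places of boss top (home, z=.116) and black handle top (z=.134)
print("boss exp",proj("side",[.4738,-.1953,.116])+[0,1.5])
for t in(-145,-150,-155):
    a=np.radians(t);print(t,"handle top exp",proj("side",[.4738+.06*np.cos(a),-.1953+.06*np.sin(a),.134])+[0,1.5])
g=cv2.cvtColor(q,6);roi=g[100:200,260:340]
n,l,st,c=cv2.connectedComponentsWithStats((roi<75).astype(np.uint8))
print([ (st[i,:5].tolist(),(c[i]+[260,100]).round(1).tolist()) for i in range(1,n) if st[i,4]>40])
print("caps");
h=cv2.cvtColor(q,cv2.COLOR_BGR2HSV);p0=cv2.imread("pics/side0.png")
for nm,(u,v) in dict(A=(290,262),B=(375,177)).items(): print(nm,np.abs(q[v-20:v+20,u-15:u+15].astype(int)-p0[v-20:v+20,u-15:u+15]).mean())
E
```

```text
[ 0.42297449 -0.22623486  0.23278328] [0.58683944 0.37616761 0.39718114] 0.04243748135746322
........................#.........##.............................
.....................#############............................###
.......................#########...........................######
..................##############...........................######
.................#.##.######...............................#####.
................##..#######.................#..............###...
................#...#.#.#.....................#...........#......
.............###########.........................................
............#.##.#######.........................................
...........############..........................................
...........############..........................................
............####.#.####..........................................
............#####.###.##...........###...........................
.................#######...............########..................
................................................#####............
boss exp [310.27367275 146.21399906]
-145 handle top exp [286.07912703 152.94241223]
-150 handle top exp [283.80783716 151.70779044]
-155 handle top exp [281.7596014  150.36840111]
[([25, 0, 10, 9, 81], [289.5, 103.6]), ([19, 0, 45, 34, 637], [298.3, 113.9]), ([76, 7, 4, 27, 48], [338.0, 120.5]), ([0, 29, 4, 20, 70], [261.3, 139.5]), ([20, 54, 14, 23, 233], [286.6, 165.4])]
caps
A 2.6166666666666667
B 2.7619444444444445
```

```bash
python3 - <<'E'
from h import *
for t in(-140,-145,-150,-155):
    a=np.radians(t);print(t,proj("side",[.4738+.06*np.cos(a),-.1953+.06*np.sin(a),.114])+[0,1.5])
q=cv2.imread("pics/s8.png");g=cv2.cvtColor(q,6)
print(g[136:160,310].tolist()) # boss column
print("boss top back/front exp v",[ (proj("side",[.4738,-.1953+d,z])+[0,1.5])[1].round(1) for d,z in((.012,.116),(-.012,.116),(-.012,.088))])
E
```

```text
-140 [289.02966789 164.08679725]
-145 [286.58825264 162.95619408]
-150 [284.34912649 161.70778432]
-155 [282.32937163 160.35330035]
[101, 97, 98, 94, 89, 219, 255, 253, 252, 252, 252, 253, 253, 255, 255, 193, 172, 176, 173, 174, 172, 172, 171, 166]
boss top back/front exp v [np.float64(142.5), np.float64(150.0), np.float64(163.4)]
```

```bash
python3 -c "
from rig import *
print(close_job())"
```

```text
the job is handed in; nothing more can be done
None
```

I handed the job in at about 21 s: crank home on the shaft, wound clockwise until the push at the handle rose from about 4 N to 8 N (roughly 70 N at the jaw by my estimate), then released with the arm clear. The last side view showed the crank still home, the die roughly square and both capacitors unmoved. I did not re-check the jaw force after letting go, and the hand-in gave no verdict.

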